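Count along the divider rack and put the recoil pulley away

TASK

Recoil pulleys are kept in the third gap of the steel divider rack, counted from the rack's tall end plate. Run a fingertip along the top of the rail over the first, second and third gaps in turn, going no further than the third, so the fourth gap's rail stays untouched; then push the flat blue pulley over the bench, never lifting it, into that third gap until it is home against the bar at the back. Leave the other parts where they are.

Things in the scene. Friction and masses are not known exactly. Their poses are not given: they have to be found in the camera images.
- rack: Steel divider rack, fixed, 320 mm long, open in front. Origin: middle of its front line, on the bench; x into the gaps (away from the robot), y to the robot's left, z up. 3 mm dividers at y = -80, 0, 80 mm (end pieces at 160, -160) leave four gaps, centres y = 120, 40, -40, -120 mm, without floor. Dividers: x = 0 to 72 mm, 22 mm high with rounded nose, 46 mm high behind x = 50 mm.
- stop (a point): Middle of the front face of the rack's back stop bar, 64 mm behind the rack's front line (rack x = 64 mm, y = 0), 9 mm above the bench. The rigid bar runs the rack's whole length, 4 to 14 mm above the bench. Above it runs the top rail (rack x = 56 to 70 mm, 36 to 48 mm above the bench).
- rail_a: One straight length of the rack's top rail, 74 mm long (along rack y), 14 mm wide, 12 mm thick; it lies over the 1st (y = 120 mm) gap from the robot's left. Origin in the middle of its flat top face, 48 mm above the bench; axes as the rack. Rigid. Over each divider a 6 mm slot, 2 mm deep, parts it from the next length; a fingertip slides across.
- rail_b: One straight length of the rack's top rail, 74 mm long (along rack y), 14 mm wide, 12 mm thick; it lies over the 2nd (y = 40 mm) gap from the robot's left. Origin in the middle of its flat top face, 48 mm above the bench; axes as the rack. Rigid. Over each divider a 6 mm slot, 2 mm deep, parts it from the next length; a fingertip slides across.
- rail_c: One straight length of the rack's top rail, 74 mm long (along rack y), 14 mm wide, 12 mm thick; it lies over the 3rd (y = -40 mm) gap from the robot's left. Origin in the middle of its flat top face, 48 mm above the bench; axes as the rack. Rigid. Over each divider a 6 mm slot, 2 mm deep, parts it from the next length; a fingertip slides across.
- rail_d: One straight length of the rack's top rail, 74 mm long (along rack y), 14 mm wide, 12 mm thick; it lies over the 4th (y = -120 mm) gap from the robot's left. Origin in the middle of its flat top face, 48 mm above the bench; axes as the rack. Rigid. Over each divider a 6 mm slot, 2 mm deep, parts it from the next length; a fingertip slides across.
- tall_end: The rack's tall end plate, a steel sheet 72 mm deep, 4 mm thick and 82 mm high with rounded upper corners and a keyhole; it stands at the left end (rack y = 160 mm) or at the right end (y = -160 mm), fixed. The gap beside it is the first. Origin: middle of its thickness at its front lower corner, on the bench; axes as the rack.
- low_end: The divider that closes the rack's other end, same shape as the inner dividers, 46 mm high, fixed. Origin: middle of its thickness at its front, on the bench; axes as the rack.
- pulley: Blue plastic recoil starter pulley lying flat on the bench before the rack: a round disc 60 mm in diameter, 16 mm thick, with a rope groove round its rim and a hub; about 60 g, slides easily. Origin: centre of its underside; z up. Home in a gap its centre is at rack x = 34 mm.
- nut: Matte black steel flywheel nut, hexagon 24 mm across flats with a 31 mm flange, 16 mm high, loose on the bench to the robot's left; leave it. Origin: centre of its underside.
- adapter: Brass spark plug adapter standing on its 21 mm hexagon, 32 mm high, threaded neck up, loose on the bench to the robot's right; leave it. Origin: centre of its underside.
- cup: Dark steel starter cup, open top, 54 mm in diameter, 22 mm high, loose, already stored in the leftmost gap (rack y about 120 mm), which counts like any other; leave it. Origin: centre of its underside.

How it is judged (in metres and radians):
On the way, in this order (a step that is already met when the one before it is completed fails the run):
1. a fingertip touches the rail over the first gap from the tall end plate (((y of tall_end in the frame of rack above 0 m and contact force between the fingers and rail_a above 0.3 N) or (y of tall_end in the frame of rack below 0 m and contact force between the fingers and rail_d above 0.3 N))), for 0.05 s.
2. then the rail over the second gap (((y of tall_end in the frame of rack above 0 m and contact force between the fingers and rail_b above 0.3 N) or (y of tall_end in the frame of rack below 0 m and contact force between the fingers and rail_c above 0.3 N))), for 0.05 s.
3. then the rail over the third gap (((y of tall_end in the frame of rack above 0 m and contact force between the fingers and rail_c above 0.3 N) or (y of tall_end in the frame of rack below 0 m and contact force between the fingers and rail_b above 0.3 N))), for 0.05 s.
4. then the pulley is pushed home into the third gap (((y of tall_end in the frame of rack above 0 m and y of pulley in the frame of rack between -0.052 and -0.028 m) or (y of tall_end in the frame of rack below 0 m and y of pulley in the frame of rack between 0.028 and 0.052 m)) and x of pulley in the frame of rack between 0.029 and 0.04 m and height (world z) of pulley below 0.005 m and angle between pulley's own z axis and vertical below 0.08 rad), for 0.2 s.
At the end, for the whole second after the job is handed in: The pulley lies flat on the bench, at rest, in the third gap from the tall end plate, its rim within 5 mm of the stop bar at the back (centre at rack x 29 to 40 mm and within 12 mm of the gap's middle); nut, adapter and cup within 10 mm of where they stood (all of step 4 and linear speed of pulley below 0.01 m/s and distance of each of nut, adapter, cup from where it was at the start of the episode below 0.01 m); the robot touches nothing.
It fails at once if the pulley is lifted or carried (its underside more than 10 mm above the bench) (height (world z) of pulley above 0.01 m).
It fails at once if the fingers touch the rail over the fourth gap ((y of tall_end in the frame of rack above 0 m and contact force between the fingers and rail_d above 0.3 N) or (y of tall_end in the frame of rack below 0 m and contact force between the fingers and rail_a above 0.3 N)).
It fails at once if the nut, the adapter or the cup is moved more than 10 mm (distance of any of nut, adapter, cup from where it was at the start of the episode above 0.01 m).
It also fails if it takes over 58 s, if anything falls off the work surface, if the arm or the gripper's body presses on something with over 40 N, if the wrist force passes 120 N, or if a joint passes its speed limit or range.

ROBOT

A 7-joint arm with a two-finger parallel gripper is mounted at the origin on the work surface. World frame = base frame: x ahead of the robot, y to its left, z up, the work surface at z = 0. Lengths are in mm, angles in degrees, forces in N, time in s.
With the tool pointing down it reaches from about 400 to 875 mm from the base axis. Payload 19.3 kg.
Tool frame: the origin (TCP) lies at the very end of the fingers, on their centre line; the grasp point (between the pads) lies grasp_offset behind it (grasp_offset is the distance from the TCP to the grasp point, in mm); z points along the fingers, x is the direction in which the jaws open and shut, and the axes are right-handed (so a half turn about z gives the same grasp; the last joint's range is limited). The gripper opens to 85 mm and grips with 20 to 120 N. Pads are 22 mm wide; open, the fingers measure 114 mm over their backs; the gripper's body (76 mm by 85 mm) begins 54 mm behind the grasp point. The pads swing forward as they close: fully open they stand 13 mm farther back than shut.
Start: joints at [72.239, 29.874, -2.08, 91.645, 1.215, 58.505, -6.463], TCP at [148.415, -607.114, 231.291] pointing down, gripper open.
Joint ranges: [-166.77, 166.77], [-17.47, 122.26], [-85.68, 81.53], [9.62, 139.38], [-72.42, 252.41], [9.2, 110.78], [-144.41, 144.41]. Speed limits (degrees/s): [108.29, 108.29, 136.94, 136.94, 172.46, 172.46, 172.46].

INTERFACE

Orientations are given as a 3x3 rotation matrix whose columns are the frame's x, y, z axes.
In Python, from bench import * gives the robot as it stands.
- The arm moves only by the shell command python3 -m crank 'ROWS' [OPENING] [FORCE]. ROWS is JSON, a list of rows, each a list of 2 entries, a list of its own where there are three numbers: the shift along the tool's x, y, z in mm, then the turn about the tool's z in degrees. In form: [[[x, y, z], twist], ...]. A call has 1 to 8 rows; each row shifts and turns the pose as measured when the row begins, along the tool's axes as they then stand; what a row does not reach is not made up. A row lasts 1/10 s, in which the tool goes at most 50 mm and 8.59 degrees, less where a joint would pass 70% of its speed; a pose out of reach is approached as far as the arm can. A call with a gripper value outside its range is refused whole. OPENING is the closure, from 0 (fully open) to 1 (shut), set as the call begins (- or left out, the last holds). The fingers move at their own pace and stop on an object; FORCE is the grip in N (left out, the last holds). Time passes only in rows, so rows that do not move let the fingers close. It gives the time, the measured TCP pose, the force and the opening at its end, in the units of the state.
- get_state(): the state, without advancing time (a new reading comes with each control period).
- read_camera(name): name is "side" or "top" or "wrist"; returns the picture (400x640x3 uint8, red, green, blue); there is no depth.
- camera_model(name): a dict with "mtx" (3x3 intrinsics, pixels), "rvec" (rotation vector, rad) and "tvec" (3), from world to camera coordinates, as OpenCV has them. Camera axes: x right, y down, z forward; pixel columns grow to the right and rows downward; lengths in mm; the calibration is good to about 2 mm. A picture is of the moment at which its call begins: read the wrist's pose just before it. camera_model takes no time and is no camera call; for the wrist camera it gives the pose at the moment of the call.
- hand_in(): hands the job in, once; it reports no verdict.
The state is a dict: "time_s": time; "joints": joint angles; "qd": joint speeds; "effort": joint torques, N m; "ee_pos": TCP position; "eef_rot": TCP orientation; "ft_force": force on the tool from outside, world axes, zero at the start; "moment": the same for the moment, N m; "gripper_width": opening from 0.0 (shut) to 1.0 (fully open).
Only numpy, scipy, OpenCV 4.12 (cv2) and the standard library are available. Lean on these libraries where they do the work, as an engineer would, in place of code of your own. Each camera call takes 0.05 s, during which the arm holds its last target.

## Working session

There is one attempt and no reset: what is moved stays moved. The work goes in short steps, Python scripts to look and compute and a shell command to move; the robot and the scene stay as the last step left them, time stands still between calls to the robot, and variables do not carry over. Pictures are saved under pics/ and viewed, and the job is handed in when it is done.

```bash
ls; mkdir -p pics
python3 - <<'E'
from bench import *
import cv2
s=get_state();print(s)
for n in("top","side","wrist"):
    m=camera_model(n);print(n,m)
    cv2.imwrite(f"pics/{n}0.png",cv2.cvtColor(read_camera(n),cv2.COLOR_RGB2BGR))
E
```

```text
pics
{'time_s': 0.0, 'joints': array([72.23994747, 29.90815403, -2.07967773, 91.67369054,  1.21518195,
       58.50330617, -6.46436307]), 'qd': array([-0.00061443,  0.08151373,  0.01937882, -0.07466262,  0.0971349 ,
        0.02264331,  0.01847205]), 'effort': array([ 6.69657475e-04, -9.27127218e+01,  1.98039114e+00, -3.69936669e+01,
        1.79162342e-02,  8.01991497e-03, -6.68307803e-05]), 'ee_pos': array([ 148.29213795, -606.8130004 ,  230.7375353 ]), 'eef_rot': array([[ 2.37426070e-01, -9.71405545e-01, -3.57981960e-04],
       [-9.71404992e-01, -2.37426319e-01,  1.04128699e-03],
       [-1.09650629e-03,  1.00516786e-04, -9.99999394e-01]]), 'ft_force': array([-0.04452911, -0.19830902, -0.69047245]), 'moment': array([0.019049  , 0.00133912, 0.0305473 ]), 'gripper_width': 0.9980394366537836}
top {'mtx': array([[491.30452141,   0.        , 321.48787242],
       [  0.        , 491.30452141, 201.17613739],
       [  0.        ,   0.        ,   1.        ]]), 'rvec': array([ 2.13613209, -2.1769706 ,  0.12875027]), 'tvec': array([   9.93884466,  536.19945297, 1116.29981617])}
side {'mtx': array([[428.35495753,   0.        , 315.79534244],
       [  0.        , 428.35495753, 206.35603616],
       [  0.        ,   0.        ,   1.        ]]), 'rvec': array([ 0.53800355, -2.58043799,  1.29109947]), 'tvec': array([489.28291814, 160.974787  , 689.95412288])}
wrist {'mtx': array([[287.5998394 ,   0.        , 322.90281697],
       [  0.        , 287.5998394 , 195.63396431],
       [  0.        ,   0.        ,   1.        ]]), 'rvec': array([-2.2752974 ,  1.78478381,  0.27366424]), 'tvec': array([-622.52368258,  -38.76403333,  378.97141269])}
```

View pics/top0.png

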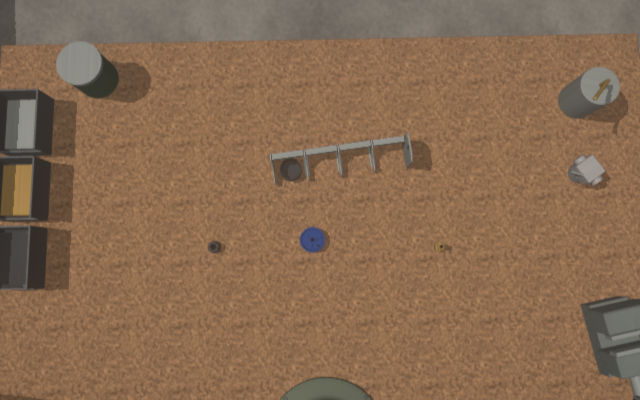

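View pics/side0.png

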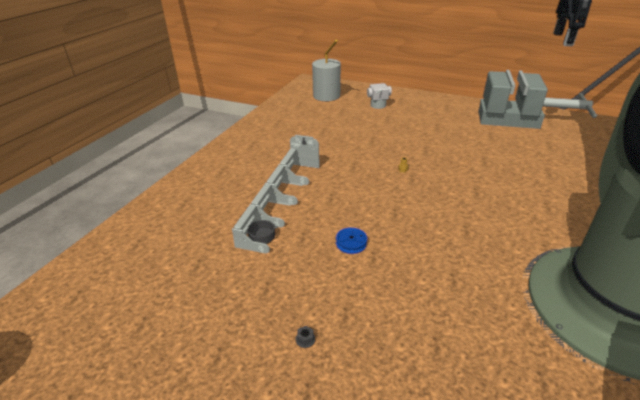

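View pics/wrist0.png

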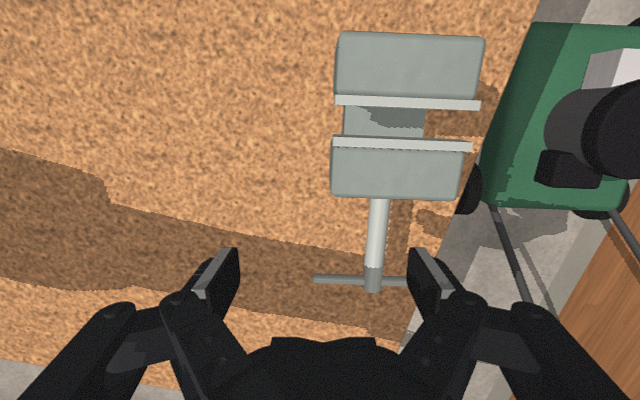

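Top view: the rack runs from (272,157) at left to (408,137) at right, the pulley is at (313,240), the nut at (215,247) and the adapter at (441,247). The side view shows the taller plate at the far end, the robot's right. I'll zoom in to confirm and measure.

Run:
```python
import cv2
a=cv2.imread('pics/top0.png')[120:200,255:425];cv2.imwrite('pics/topz.png',cv2.resize(a,None,fx=4.7,fy=4.7,interpolation=cv2.INTER_CUBIC))
a=cv2.imread('pics/side0.png')[130:260,220:380];cv2.imwrite('pics/sidez.png',cv2.resize(a,None,fx=4.6,fy=4.6,interpolation=cv2.INTER_CUBIC))
```

```text
(no output)
```

View pics/topz.png

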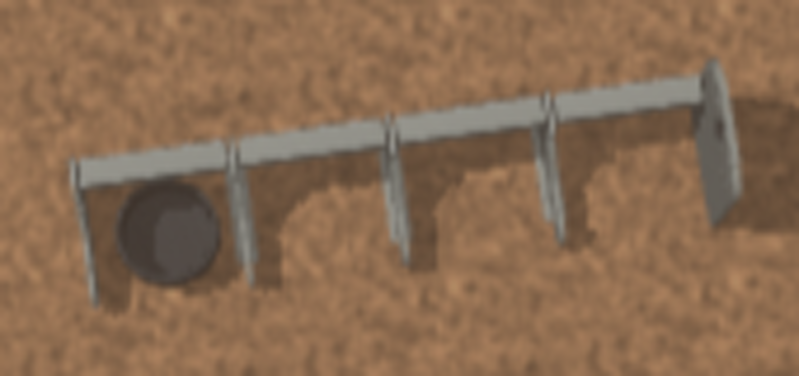

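View pics/sidez.png

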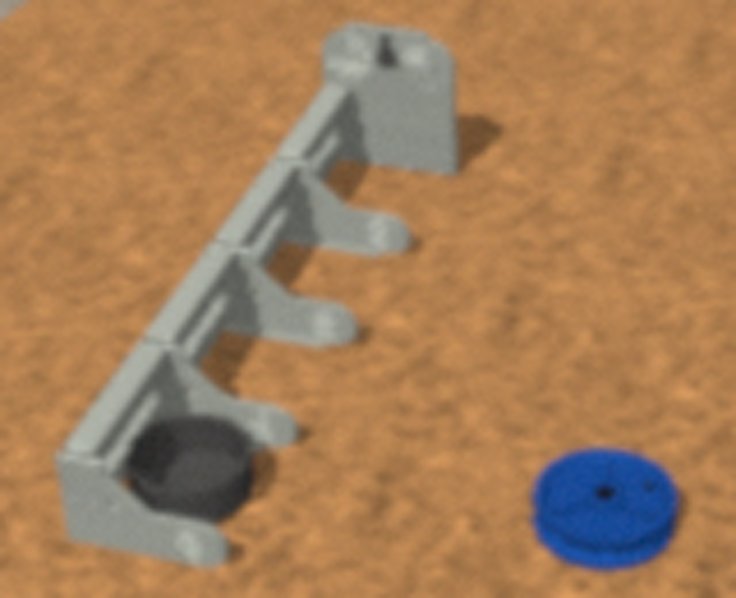

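The plate with the keyhole, and so the tall end, is at the robot's right (zoom (715,145)). The order is therefore rail_d, then rail_c, then rail_b. The third gap is at y=+40, beside the cup's gap. Next I measure.

```bash
cat > h.py <<'E'
import cv2,numpy as np
from bench import *
def cast(name,pts,z,m=None):
    m=m or camera_model(name);R,_=cv2.Rodrigues(np.array(m['rvec']));t=np.array(m['tvec']).ravel()
    K=np.array(m['mtx']);C=-R.T@t
    p=np.array(pts,float).reshape(-1,2);d=(np.c_[p,np.ones(len(p))]@np.linalg.inv(K).T)@R
    return C+d*((z-C[2])/d[:,2])[:,None]
def blob(mask):
    n,l,s,c=cv2.connectedComponentsWithStats(mask.astype(np.uint8))
    i=1+np.argmax(s[1:,4]);return c[i],s[i],l==i
def rackpose():
    pass
E
python3 - <<'E'
from h import *
np.set_printoptions(precision=1,suppress=True)
# zoom pixel -> image
zt=lambda u:(np.array(u,float)+.5)/4.7-.5+[255,120]
zs=lambda u:(np.array(u,float)+.5)/4.6-.5+[220,130]
ys=np.array([80,0,-80])
T=cast('top',zt([[234,155],[391,131],[548,107]]),48);print('top slots',T)
S=cast('side',zs([[160,342],[228,245],[289,160]]),48);print('side slots',S)
print('front noses z~15 top',cast('top',zt([[97,303],[252,284],[407,266],[562,243]]),11))
for n in('top','side'):
    a=cv2.imread(f'pics/{n}0.png').astype(int)
    m=(a[...,0]>a[...,2]+35)&(a[...,0]>a[...,1]+25)
    c,s,l=blob(m);print(n,c,s)
    print('pulley',cast(n,c,16 if n=='top' else 9))
print('nut,adapter,cup',cast('top',[[215,247],[441,247]],12),cast('top',zt([[168,233]]),20))
E
```

```text
top slots [[ 649.6   37.6   48. ]
 [ 660.2  -40.8   48. ]
 [ 670.9 -119.2   48. ]]
side slots [[ 651.7   39.6   48. ]
 [ 661.6  -38.6   48. ]
 [ 670.9 -117.1   48. ]]
front noses z~15 top [[ 582.4  109.8   11. ]
 [ 590.7   30.7   11. ]
 [ 598.4  -48.6   11. ]
 [ 608.8 -128.    11. ]]
top [312.  239.3] [300 228  25  24 443]
pulley [[448.4  23.9  16. ]]
side [351.  240.1] [336 228  31  26 649]
pulley [[450.9  25.3   9. ]]
nut,adapter,cup [[ 434.9  252.8   12. ]
 [ 424.9 -279.2   12. ]] [[616.2  72.6  20. ]]
```

Checks agree: slot spacing is 79 mm against the given 80, and both views match within 2 mm. The rack origin comes out at about (598.5,−47.8), yaw 7.35°. In the rack frame the pulley is at (−138, 91). First I rotate to align with the rack, shut the fingers and head for rail_d.

```bash
cat >> h.py <<'E'
th=np.radians(7.35);EX=np.array([np.cos(th),np.sin(th)]);EY=np.array([-np.sin(th),np.cos(th)]);O=np.array([598.5,-47.8])
def r2w(x,y):return O+x*EX+y*EY
def w2r(p):
    d=np.array(p[:2])-O;return np.array([d@EX,d@EY])
def go(x,y,z):  # tool shift to rack x,y, z
    s=get_state();R=s['eef_rot'];t=np.r_[r2w(x,y),z]-s['ee_pos']
    yaw=np.degrees(np.arctan2(R[1,0],R[0,0]))
    print('t',round(s['time_s'],2),'rack',w2r(s['ee_pos']).round(1),'z',s['ee_pos'][2].round(1),'shift',(R.T@t).round(1),'twist',round(yaw-(7.35-90),2),'F',s['ft_force'].round(1),'w',round(s['gripper_width'],2))
E
python3 -m crank '[[[0,0,0],6.4],[[-28,-41,0],0],[[-28,-41,0],0],[[-28,-41,0],0],[[-28,-41,0],0],[[-28,-41,0],0],[[-28,-41,0],0],[[-28,-41,0],0]]' 1
python3 -c "
from h import *
go(63,-112,110)"
```

```text
time_s: 0.95
ee_pos: [407.2, -377.2, 228.6]
eef_rot: [[0.111, -0.994, -0.004], [-0.994, -0.111, 0.001], [-0.001, 0.004, -1.0]]
ft_force: [1.1, -0.5, -0.2]
gripper_width: -0.001
t 0.95 rack [-231.9 -302.2] z 228.6 shift [-195.1 -292.   117.8] twist -0.98 F [ 1.1 -0.5 -0.2] w -0.0
```

```bash
python3 -m crank '[[[-28,-41,8],-1],[[-28,-41,8],0],[[-28,-41,8],0],[[-28,-41,8],0],[[-28,-41,8],0],[[-28,-41,8],0],[[-20,-30,8],0],[[0,0,0],0]]'
python3 -c "
from h import *
go(63,-112,75)"
```

```text
time_s: 1.75
ee_pos: [659.1, -147.1, 170.5]
eef_rot: [[0.136, -0.991, -0.004], [-0.991, -0.136, 0.003], [-0.004, 0.003, -1.0]]
ft_force: [-1.1, -0.6, -1.0]
gripper_width: 0.0
t 1.75 rack [  47.4 -106.2] z 170.5 shift [  6.2 -15.9  95.4] twist 0.47 F [-1.1 -0.6 -1. ] w 0.0
```

```bash
python3 -m crank '[[[3,-8,25],0.5],[[2,-8,25],0],[[0,0,25],0],[[0,0,18],0],[[0,0,0],0]]'
python3 -c "
from h import *
go(63,-108,52)
cv2.imwrite('pics/t1.png',cv2.resize(read_camera('top')[100:200,240:440,::-1],None,fx=4,fy=4,interpolation=2))
cv2.imwrite('pics/s1.png',cv2.resize(read_camera('side')[100:260,220:380,::-1],None,fx=3.7,fy=3.7,interpolation=2))"
```

```text
time_s: 2.25
ee_pos: [675.5, -149.3, 73.2]
eef_rot: [[0.129, -0.992, -0.005], [-0.992, -0.129, 0.003], [-0.004, 0.005, -1.0]]
ft_force: [-0.5, -0.5, -0.9]
gripper_width: 0.003
t 2.25 rack [  63.4 -110.5] z 73.2 shift [-2.4  0.3 21.2] twist 0.05 F [-0.5 -0.5 -0.9] w 0.0
```

View pics/s1.png

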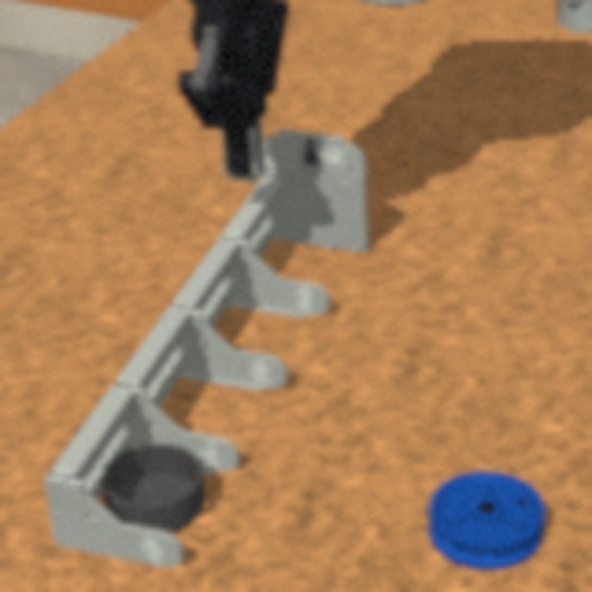

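The fingertip (zoom (242,170)) hangs above the first rail, next to the tall plate. Now I go down to touch.

```bash
python3 -m crank '[[[0,0,12],0],[[0,0,7],0],[[0,0,2],0],[[0,0,2],0],[[0,0,2],0]]'
```

```text
time_s: 2.85
ee_pos: [678.4, -150.4, 52.8]
eef_rot: [[0.128, -0.992, 0.003], [-0.992, -0.128, 0.001], [-0.001, -0.003, -1.0]]
ft_force: [0.4, 0.4, 0.1]
gripper_width: 0.003
```

```bash
python3 -m crank '[[[0,3,2],0],[[0,0,2],0],[[0,0,2],0]]'; python3 -m crank '[[[0,0,1.5],0],[[0,0,1.5],0]]'
python3 -c "
from h import *
go(63,-108,48)"
```

```text
time_s: 3.15
ee_pos: [675.6, -150.8, 48.0]
eef_rot: [[0.128, -0.992, 0.004], [-0.992, -0.128, 0.001], [-0.001, -0.004, -1.0]]
ft_force: [-14.3, 4.1, 42.3]
gripper_width: -0.001
time_s: 3.35
ee_pos: [675.6, -150.8, 48.0]
eef_rot: [[0.127, -0.992, 0.004], [-0.992, -0.127, 0.001], [-0.0, -0.004, -1.0]]
ft_force: [-9.7, 2.4, 22.9]
gripper_width: 0.0
t 3.35 rack [  63.3 -112. ] z 48.0 shift [-4.   0.3  0. ] twist -0.03 F [-9.7  2.4 22.9] w 0.0
```

Contact is made: z=48.0 mm with 23 N, matching the rail height. Now I slide.

```bash
python3 -m crank '[[[-12,0,1],0],[[-14,0,1],0],[[-14,0,1],0],[[-14,0,1],0],[[-14,0,1],0]]'
python3 -c "
from h import *
go(63,28,48)"
```

```text
time_s: 3.85
ee_pos: [670.8, -90.7, 48.1]
eef_rot: [[0.12, -0.993, 0.015], [-0.993, -0.12, -0.008], [0.01, -0.014, -1.0]]
ft_force: [0.9, -5.6, 9.7]
gripper_width: 0.0
t 3.85 rack [ 66.2 -51.8] z 48.1 shift [-79.8   3.8  -0.7] twist -0.46 F [ 0.9 -5.6  9.7] w 0.0
```

```bash
python3 -m crank '[[[-12,3,1],0],[[-14,1,1],0],[[-14,0,1],0],[[-14,0,1],0]]'
python3 -c "
from h import *
go(63,30,48)"
```

```text
time_s: 4.25
ee_pos: [664.4, -42.3, 48.1]
eef_rot: [[0.116, -0.993, 0.026], [-0.993, -0.116, -0.016], [0.018, -0.024, -1.0]]
ft_force: [1.0, -6.4, 12.1]
gripper_width: 0.004
t 4.25 rack [66.1 -3. ] z 48.1 shift [-33.    3.5  -0.6] twist -0.71 F [ 1.  -6.4 12.1] w 0.0
```

```bash
python3 -m crank '[[[-11,3,1],0],[[-12,3,1],0],[[-8,0,1],0]]'
python3 -c "
from h import *
go(63,30,48)"
```

```text
time_s: 4.55
ee_pos: [658.5, -15.5, 48.1]
eef_rot: [[0.113, -0.993, 0.035], [-0.993, -0.114, -0.021], [0.024, -0.032, -0.999]]
ft_force: [-0.9, -8.9, 11.5]
gripper_width: -0.0
t 4.55 rack [63.6 24.4] z 48.1 shift [-5.6  0.7 -0.1] twist -0.87 F [-0.9 -8.9 11.5] w -0.0
```

```bash
python3 -m crank '[[[-3,0,1],0],[[0,0,1],0]]'
python3 -m crank '[[[0,0,-15],-0.9],[[0,5,-30],0],[[0,30,-30],0],[[0,30,-20],0],[[0,30,0],0],[[0,0,0],0]]'
python3 -c "
from h import *
go(-190,70,90)
t=read_camera('top');cv2.imwrite('pics/t2.png',t[...,::-1]);s=read_camera('side')[...,::-1];cv2.imwrite('pics/s2.png',s)
go(-190,70,90)
for n in('top','side'):
    a=cv2.imread(f'pics/{n[0]}2.png').astype(int)
    c,s,l=blob((a[...,0]>a[...,2]+35)&(a[...,0]>a[...,1]+25));p=cast(n,c,16 if n=='top' else 9)[0];print(n,c,s,p,w2r(p))
"
```

```text
time_s: 4.75
ee_pos: [659.0, -13.4, 48.1]
eef_rot: [[0.112, -0.993, 0.037], [-0.993, -0.113, -0.023], [0.027, -0.035, -0.999]]
ft_force: [-9.5, 1.7, 17.9]
gripper_width: 0.002
time_s: 5.35
ee_pos: [558.7, -23.6, 146.8]
eef_rot: [[0.132, -0.99, 0.041], [-0.991, -0.133, -0.023], [0.028, -0.038, -0.999]]
ft_force: [1.0, -0.2, 0.3]
gripper_width: 0.001
t 5.35 rack [-36.4  29.1] z 146.8 shift [-43.2 155.4  49.8] twist 0.26 F [ 1.  -0.2  0.3] w 0.0
t 5.45 rack [-33.1  29.4] z 146.8 shift [-42.9 158.7  49.3] twist 0.29 F [ 0.2  0.2 -0.1] w -0.0
top [302.        240.3877551] [300 233   5  16  49] [446.3846939   47.36244415  16.        ] [-138.69125615  113.84064561]
side [351.03062787 240.13476263] [336 228  31  26 653] [450.87172815  25.37713647   9.        ] [-137.05367479   91.46196028]
```

View pics/t2.png

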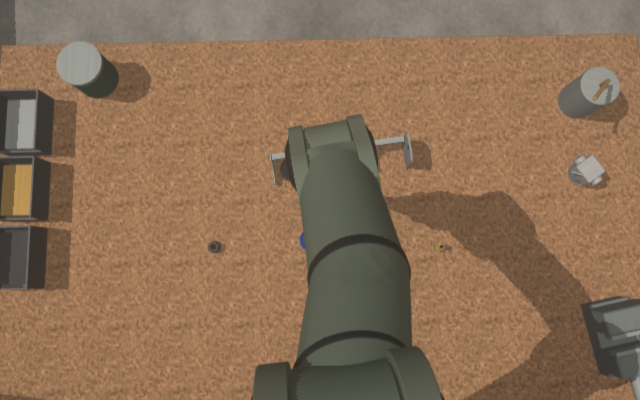

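The arm hides the pulley in the top view (blue only at (302,240)). The side view shows it unmoved at rack (−137,91). My plan is to push it diagonally (−28.7° in rack axes) with two spread fingertips to about rack (−45,40), then straight in. I turn first, with the fingers at about 30 mm opening.

```bash
python3 -m crank '[[[0,20,0],7.2],[[0,20,0],7.2],[[0,20,0],7.2],[[0,20,0],7.2],[[0,0,0],0]]' 0.65
python3 -c "
from h import *
go(-180,114,90)"
```

```text
time_s: 5.95
ee_pos: [485.0, -17.2, 143.5]
eef_rot: [[-0.377, -0.925, 0.046], [-0.926, 0.377, -0.021], [0.002, -0.051, -0.999]]
ft_force: [0.4, -0.7, 0.3]
gripper_width: 0.352
t 5.95 rack [-108.7   44.8] z 143.5 shift [-25.1  98.7  48.5] twist -29.51 F [ 0.4 -0.7  0.3] w 0.35
```

```bash
python3 -m crank '[[[-8,30,12],0],[[-9,34,12],0],[[-8,34,12],0],[[0,0,12],0],[[0,0,0],0]]'
python3 -c "
from h import *
go(-180,114,6)
cv2.imwrite('pics/s3.png',read_camera('side')[...,::-1]);cv2.imwrite('pics/w3.png',read_camera('wrist')[...,::-1])"
```

```text
time_s: 6.45
ee_pos: [410.5, 45.5, 89.6]
eef_rot: [[-0.366, -0.929, 0.053], [-0.931, 0.366, -0.02], [-0.001, -0.056, -0.998]]
ft_force: [0.5, -0.2, 0.6]
gripper_width: 0.349
t 6.45 rack [-174.6  116.6] z 89.6 shift [ 5.   8.2 83.3] twist -28.84 F [ 0.5 -0.2  0.6] w 0.35
```

View pics/s3.png

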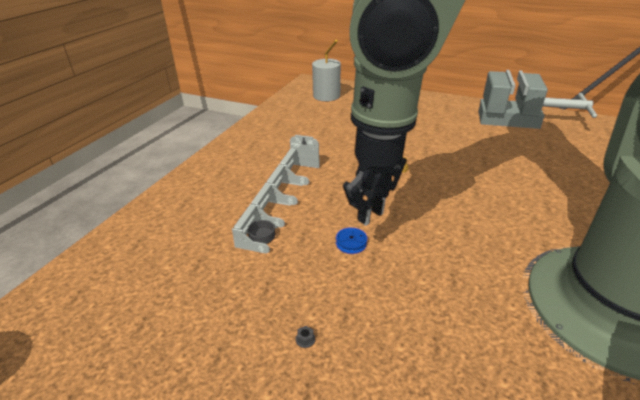

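View pics/w3.png

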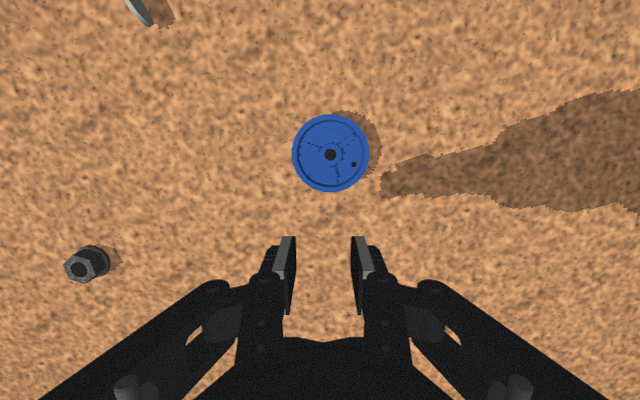

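Wrist view: the pulley is at (331,153), ahead of the fingers (midline about column 323), well aligned. The nut at (85,265) is clear. Check, then go down.

```bash
python3 -c "
from h import *
m=camera_model('wrist');a=cv2.imread('pics/w3.png').astype(int)
c,s,l=blob((a[...,0]>a[...,2]+35)&(a[...,0]>a[...,1]+25));p=cast('wrist',c,16,m)[0];print(c,s,p,w2r(p))
"
python3 -m crank '[[[1,4,20],0],[[1,4,20],0],[[1,2,20],0],[[0,0,10],0],[[0,0,0],0]]'
python3 -c "
from h import *
go(-180,114,6)"
```

```text
[329.93541442 152.58342304] [ 292  114   77   78 4645] [451.74559144  24.98299416  16.        ] [-136.23741457   90.9592631 ]
time_s: 7.05
ee_pos: [411.0, 43.9, 20.7]
eef_rot: [[-0.369, -0.927, 0.061], [-0.929, 0.368, -0.018], [-0.006, -0.063, -0.998]]
ft_force: [0.4, 0.4, 0.3]
gripper_width: 0.351
t 7.05 rack [-174.2  115. ] z 20.7 shift [ 3.7  5.5 14.3] twist -28.99 F [0.4 0.4 0.3] w 0.35
```

```bash
python3 -m crank '[[[2,2,8],0],[[0,1,6],0],[[0,0,1],0]]'
python3 -c "
from h import *
go(-180,114,4)
cv2.imwrite('pics/s4.png',cv2.resize(read_camera('side')[160:290,290:450,::-1],None,fx=4.5,fy=4.5,interpolation=2));cv2.imwrite('pics/w4.png',read_camera('wrist')[...,::-1])"
```

```text
time_s: 7.35
ee_pos: [413.9, 42.7, 11.6]
eef_rot: [[-0.366, -0.929, 0.058], [-0.93, 0.366, -0.019], [-0.004, -0.06, -0.998]]
ft_force: [-0.0, 0.5, -0.9]
gripper_width: 0.349
t 7.35 rack [-171.5  113.4] z 11.6 shift [3.6 8.2 7.1] twist -28.85 F [-0.   0.5 -0.9] w 0.35
```

View pics/s4.png

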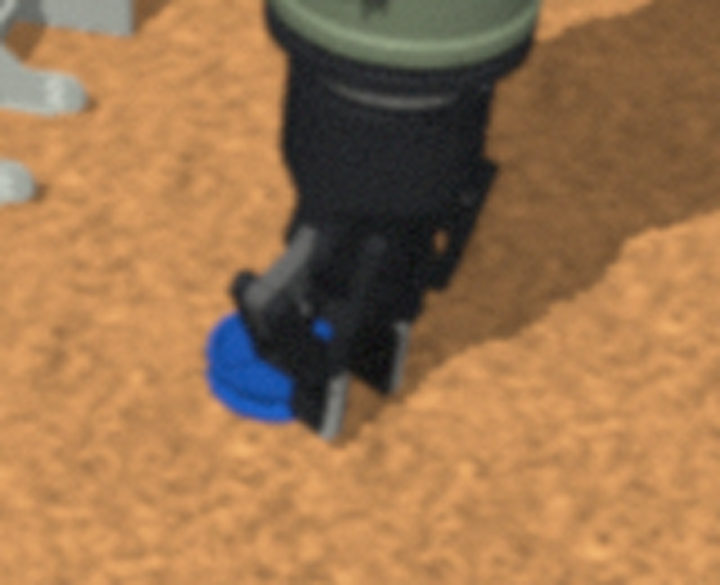

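View pics/w4.png

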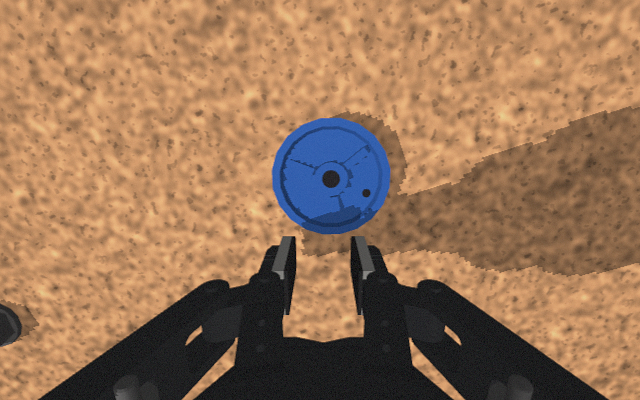

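The pulley sits square in front of the two tips and still clear of them. I go down a little more, then push.

```bash
python3 -m crank '[[[1,3,5],0],[[2,1,2],0],[[0,0,0],0]]'
python3 -c "
from h import *
go(-77.5,57.8,7)"
```

```text
time_s: 7.75
ee_pos: [412.2, 41.6, 8.8]
eef_rot: [[-0.372, -0.927, 0.051], [-0.928, 0.371, -0.02], [-0.001, -0.055, -0.998]]
ft_force: [0.2, 0.6, -1.0]
gripper_width: 0.348
t 7.75 rack [-173.4  112.5] z 8.8 shift [   1.  -110.1    7.8] twist -29.18 F [ 0.2  0.6 -1. ] w 0.35
```

```bash
python3 -m crank '[[[0,0,3],0],[[0,-3,3],0],[[0,-6,1.5],0],[[0,-10,1],0],[[0,-10,1],0]]'
python3 -c "
from h import *
go(-77.5,57.8,5)
m=camera_model('wrist');a=read_camera('wrist')[...,::-1];cv2.imwrite('pics/w5.png',a);a=a.astype(int)
c,s,l=blob((a[...,0]>a[...,2]+35)&(a[...,0]>a[...,1]+25));p=cast('wrist',c,16,m)[0];print(c,s,p,w2r(p))
"
```

```text
time_s: 8.25
ee_pos: [441.6, 30.3, 1.5]
eef_rot: [[-0.372, -0.927, 0.048], [-0.928, 0.371, -0.02], [0.001, -0.052, -0.999]]
ft_force: [-0.9, 0.3, 1.5]
gripper_width: 0.352
t 8.25 rack [-145.6   97.5] z 1.5 shift [  1.5 -78.9   0.6] twist -29.18 F [-0.9  0.3  1.5] w 0.35
[322.88776978 189.10808295] [  260   128   127   123 11815] [476.80039448  17.89012373  16.        ] [-112.29587431   80.71940877]
```

View pics/w5.png

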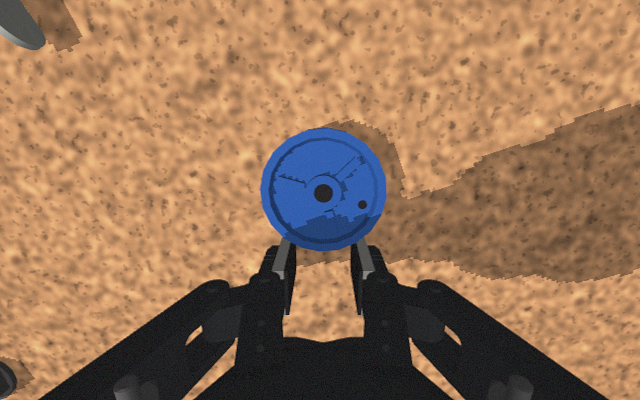

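The pulley is nested on both tips and moving along (tool-to-centre distance 37 mm, as computed). I continue.

```bash
python3 -m crank '[[[0.5,-12,0],0],[[0.5,-12,0.3],0],[[0.5,-12,0.6],0],[[0,-12,0.6],0],[[0,-12,0.6],0],[[0,-8,0.5],0]]'
python3 -c "
from h import *
go(-77.5,57.8,4)
m=camera_model('wrist');a=read_camera('wrist')[...,::-1];cv2.imwrite('pics/w6.png',a);a=a.astype(int)
c,s,l=blob((a[...,0]>a[...,2]+35)&(a[...,0]>a[...,1]+25));p=cast('wrist',c,16,m)[0];print(c,s,p,w2r(p))
"
```

```text
time_s: 8.9
ee_pos: [510.8, -0.0, 2.6]
eef_rot: [[-0.375, -0.926, 0.049], [-0.927, 0.374, -0.02], [-0.0, -0.053, -0.999]]
ft_force: [-0.6, 0.1, 0.4]
gripper_width: 0.35
t 8.9 rack [-80.9  58.6] z 2.6 shift [-0.9 -3.4 -1.2] twist -29.36 F [-0.6  0.1  0.4] w 0.35
[322.86300077 188.44625547] [  261   127   125   123 11657] [545.95252656 -12.52921886  16.        ] [-47.60350394  41.70337372]
```

View pics/w6.png

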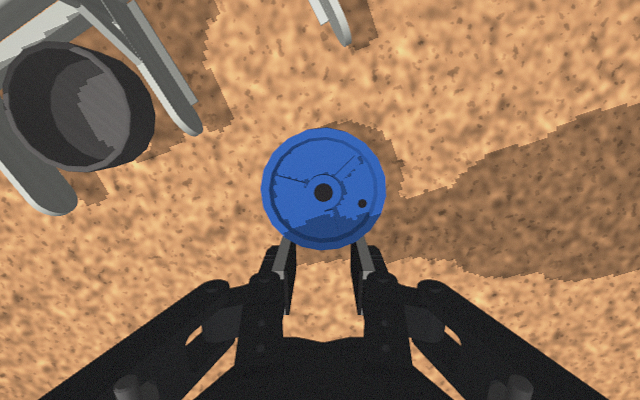

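The pulley is now at rack (−47.6, 41.7), in front of the third gap. The cup and the left divider (nose at (193,128)) are untouched. I back off, rotate square and line up behind it.

```bash
python3 -m crank '[[[0,15,-1],0],[[0,10,-1],0],[[0,0,0],-7.3],[[0,0,0],-7.3],[[0,0,0],-7.3],[[0,0,0],-7.3],[[0,0,0],0]]'
python3 -c "
from h import *
go(-98,41.5,4)
"
```

```text
time_s: 9.65
ee_pos: [486.4, 10.3, 3.3]
eef_rot: [[0.144, -0.988, 0.049], [-0.989, -0.145, -0.02], [0.027, -0.046, -0.999]]
ft_force: [0.1, -0.1, 0.5]
gripper_width: 0.351
t 9.65 rack [-103.7   72. ] z 3.3 shift [30.6 -5.2  0.4] twist 0.95 F [ 0.1 -0.1  0.5] w 0.35
```

```bash
python3 -m crank '[[[15,0,0],0.9],[[16,0,0.3],0],[[0,0,0],0]]'
python3 -c "
from h import *
go(-98,41.5,4)
m=camera_model('wrist');a=read_camera('wrist')[...,::-1];cv2.imwrite('pics/w7.png',a);a=a.astype(int)
c,s,l=blob((a[...,0]>a[...,2]+35)&(a[...,0]>a[...,1]+25));p=cast('wrist',c,16,m)[0];print(c,s,p,w2r(p))
"
```

```text
time_s: 9.95
ee_pos: [490.2, -20.2, 3.9]
eef_rot: [[0.118, -0.992, 0.049], [-0.993, -0.12, -0.019], [0.025, -0.046, -0.999]]
ft_force: [-0.8, 0.2, 0.4]
gripper_width: 0.349
t 9.95 rack [-103.9   41.2] z 3.9 shift [-0.4 -5.9  0.2] twist -0.54 F [-0.8  0.2  0.4] w 0.35
[324.75148716 146.48207577] [  261    82   129   130 12776] [547.2953754  -12.00887295  16.        ] [-46.20512112  42.04765318]
```

View pics/w7.png

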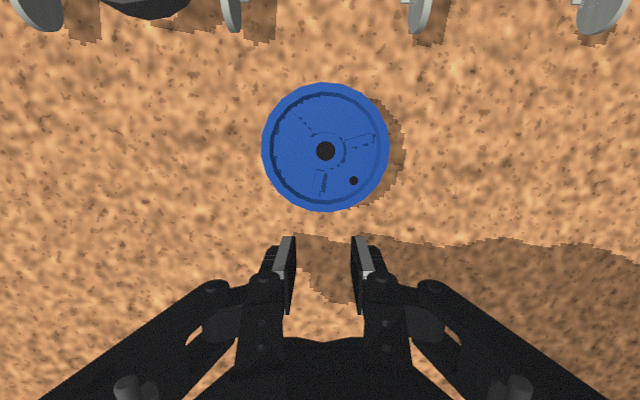

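Noses flank the gap at (232,25) and (419,25), midpoint 325.5. The pulley is at column 325 and the finger midline at about 323, so it is lined up. Pushing in.

```bash
python3 -m crank '[[[0,-8,0.2],-0.5],[[0,-10,0.5],0],[[0,-12,0.6],0],[[0,-12,0.6],0],[[0,-12,0.6],0],[[0,-12,0.6],0],[[0,-8,0.4],0]]'
python3 -c "
from h import *
go(-3,40,4)
m=camera_model('wrist');a=read_camera('wrist')[...,::-1];cv2.imwrite('pics/w8.png',a);a=a.astype(int)
c,s,l=blob((a[...,0]>a[...,2]+35)&(a[...,0]>a[...,1]+25));p=cast('wrist',c,16,m)[0];print(c,s,p,w2r(p))
"
```

```text
time_s: 10.7
ee_pos: [569.1, -3.3, 4.0]
eef_rot: [[0.128, -0.991, 0.049], [-0.992, -0.129, -0.016], [0.022, -0.046, -0.999]]
ft_force: [-4.0, -3.4, 2.1]
gripper_width: 0.349
t 10.7 rack [-23.5  47.9] z 4.0 shift [  7.9 -20.5   1.1] twist -0.01 F [-4.  -3.4  2.1] w 0.35
[323.44271422 188.73571118] [  261   129   125   121 11495] [606.40707098   3.45752911  16.        ] [14.39948345 49.82480244]
```

View pics/w8.png

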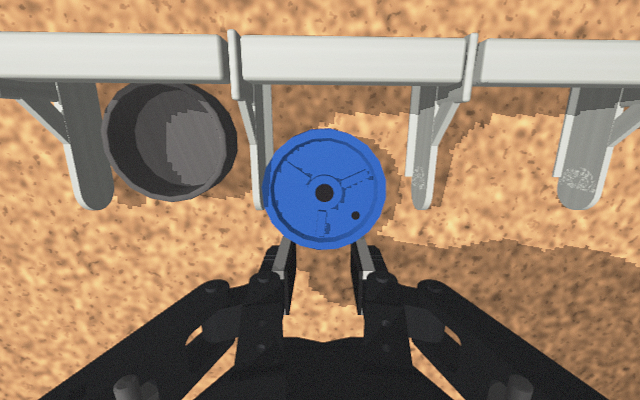

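The pulley drifted left and touches the left divider (y ≈ 48–50, still in tolerance). I correct to the right while pushing the last 20 mm.

```bash
python3 -m crank '[[[4,0,0],0],[[5,-3,0],0],[[3,-5,0.2],0],[[0,-5,0.3],0],[[0,-4,0.3],0]]'
python3 -c "
from h import *
go(-3,40,4)
m=camera_model('wrist');a=read_camera('wrist')[...,::-1];cv2.imwrite('pics/w9.png',a);a=a.astype(int)
c,s,l=blob((a[...,0]>a[...,2]+35)&(a[...,0]>a[...,1]+25));p=cast('wrist',c,16,m)[0];print(c,s,p,w2r(p))
"
```

```text
time_s: 11.25
ee_pos: [589.0, -13.4, 4.2]
eef_rot: [[0.128, -0.991, 0.049], [-0.992, -0.129, -0.016], [0.022, -0.046, -0.999]]
ft_force: [0.2, -0.3, 0.2]
gripper_width: 0.352
t 11.25 rack [-5.  35.3] z 4.2 shift [-4.7 -2.   0.2] twist -0.01 F [ 0.2 -0.3  0.2] w 0.35
[318.22603746 188.80132207] [  256   138   125   109 10892] [625.96069471  -4.25048864  16.        ] [32.80635071 39.67862204]
```

View pics/w9.png

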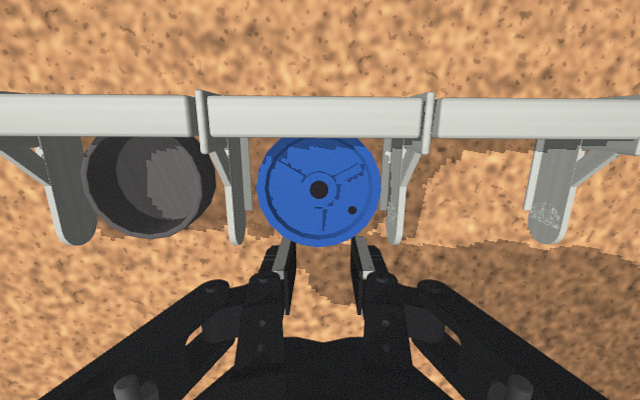

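It is centred in the gap and nearly home. I push gently until the bar resists.

```bash
python3 -m crank '[[[0,-2.5,0.1],0],[[0,-2,0.1],0],[[0,-2,0],0]]'
```

```text
time_s: 11.6
ee_pos: [595.0, -12.4, 3.9]
eef_rot: [[0.128, -0.991, 0.046], [-0.992, -0.129, -0.016], [0.022, -0.044, -0.999]]
ft_force: [-13.4, -0.6, 5.9]
gripper_width: 0.355
```

It resists with 13 N, so it is home. I retreat straight back, then lift and look.

```bash
python3 -m crank '[[[0,0,0],0],[[0,0,0],0],[[0,10,0],0],[[0,25,-2],0],[[0,25,-2],0],[[0,20,-20],0],[[0,0,-40],0],[[0,0,-30],0]]'
python3 -m crank '[[[0,0,-20],0],[[0,0,0],0],[[0,0,0],0]]'
python3 -c "
from h import *
go(-3,40,4)
m=camera_model('wrist');a=read_camera('wrist')[...,::-1];cv2.imwrite('pics/w10.png',a)
cv2.imwrite('pics/s10.png',cv2.resize(read_camera('side')[130:360,220:420,::-1],None,fx=2.5,fy=2.5,interpolation=2))
a=a.astype(int);c,s,l=blob((a[...,0]>a[...,2]+35)&(a[...,0]>a[...,1]+25));p=cast('wrist',c,16,m)[0];print(c,s,w2r(p))
ys,xs=np.nonzero(l);print('front rim',w2r(cast('wrist',[[c[0],ys.max()]],12,m)[0]))
"
```

```text
time_s: 12.4
ee_pos: [502.5, -21.2, 93.0]
eef_rot: [[0.13, -0.991, 0.039], [-0.991, -0.13, -0.016], [0.021, -0.036, -0.999]]
ft_force: [-0.1, -0.7, -0.5]
gripper_width: 0.348
time_s: 12.7
ee_pos: [501.6, -21.7, 117.4]
eef_rot: [[0.129, -0.991, 0.045], [-0.991, -0.129, -0.017], [0.023, -0.042, -0.999]]
ft_force: [-0.5, -0.1, -0.8]
gripper_width: 0.348
t 12.7 rack [-92.8  38.3] z 117.4 shift [ -4.2 -84.9 117. ] twist 0.04 F [-0.5 -0.1 -0.8] w 0.35
[322.02088773  39.73428399] [ 284    0   77   84 4979] [36.45220735 38.73164635]
front rim [ 5.5226339  38.64359705]
```

View pics/w10.png

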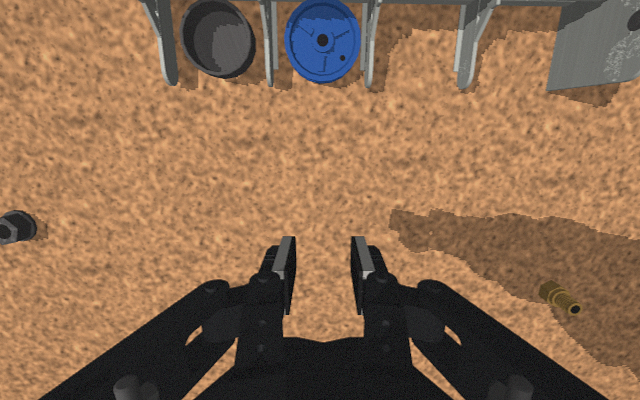

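View pics/s10.png

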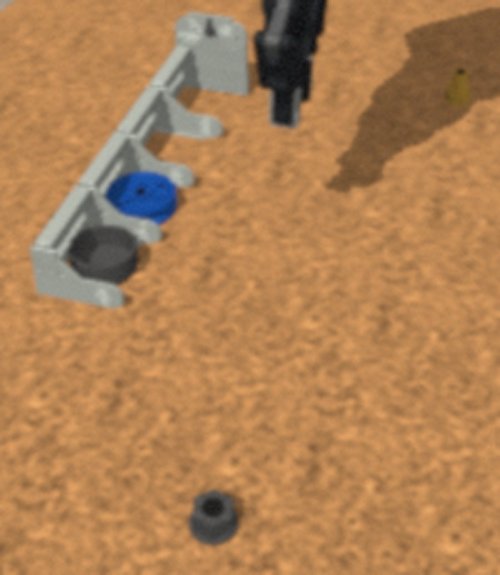

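The pulley lies flat in the third gap from the tall end. Its front rim is at rack x 5.5, so the centre is about 35 mm, y about 39. The cup, nut and adapter are in place and the gripper is clear. Handing in.

```bash
python3 -c "
from bench import *
print(hand_in())"
```

```text
the job is handed in; nothing more can be done
None
```

I ran a fingertip along the rails, pushed the pulley home into the third gap, and handed the job in at about 13 s of the 58 s allowed. The hand-in gives no verdict.

- **Tall end:** the tall plate with the keyhole is at the robot's right, so I counted the gaps from there.
- **Rails:** the shut fingertips slid over rail_d, then rail_c, then rail_b at z = 48 mm. Force readings between moves were 10–23 N, with a brief 42 N at first touch. I lifted off near rack y = 26 mm, so rail_a (the fourth gap) stayed untouched.
- **Pulley:** I pushed it flat with two spread fingertips, diagonally to the gap mouth and then straight in. Partway it drifted about 8 mm to the left and touched a divider. I corrected that and pushed until the back bar resisted with 13 N.

**Last checks:** the pulley centre is at about rack x = 35–36 mm, y = 39 mm. The bar should stop it at 34 mm, so the 1–2 mm excess is within the calibration error. It looked flat in the pictures, and the gripper was clear of everything at z = 117 mm. The cup, nut and adapter look unmoved, but I judged that by eye and did not measure it.

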